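File a slide box into a tight row

ROBOT

A 6-joint arm with a two-finger parallel gripper is mounted at the origin on the work surface. World frame = base frame: x ahead of the robot, y to its left, z up, the work surface at z = 0. Lengths are in mm, angles in rad, forces in N, time in s.
With the tool pointing down it reaches from about 325 to 850 mm from the base axis. Payload 4.4 kg.
Tool frame: the origin (TCP) lies midway between the tips of the shut fingers; the grasp point (between the pads) lies 19 mm behind it (robot.tcp_to_grasp is the distance from the TCP to the grasp point, in mm); z points along the fingers, y is the direction in which the jaws open and shut (so a half turn about z gives the same grasp; the last joint's range is limited). The gripper opens to 94 mm and grips with 3 to 60 N. Pads are 16 mm wide; open, the fingers measure 119 mm over their backs; the gripper's body (75 mm by 177 mm) begins 78 mm behind the grasp point.
Start: joints at [1, 0.207, 1.542, -0, 1.393, -0.15], TCP at [234.367, 525.071, 205.447] pointing down, gripper open.
Joint ranges: [-2.73, 2.73], [-0.86, 2.22], [0.23, 2.46], [-1.11, 4.25], [0.08, 2.63], [-2.82, 2.82]. Speed limits (rad/s): [2.79, 2.79, 3.14, 3.14, 3.14, 3.14].

INTERFACE

Orientations are given as a 3x3 rotation matrix whose columns are the frame's x, y, z axes.
In Python, from plant import status, viewer, finish_job, robot gives the robot as it stands. The module is installed in compiled form; this text tells all that it offers.
- The arm moves only by the tool carry_out, never from a script. Its argument "plan" is a list of rows, each an object with "xyz": the shift along the tool's x, y, z in m, a list of three; "yaw": the turn about the tool's z in degrees; "fingers": the closure, from 0 (fully open) to 1 (shut). In form: [{"xyz": [tx, ty, tz], "yaw": yaw, "fingers": fingers}, ...]. A call has 1 to 10 rows; each row shifts and turns the commanded pose from where the row before left it, along the tool's axes as they then stand; what a row does not reach is not made up. A row lasts 1/10 s, in which the tool goes at most 50 mm and 8.59 degrees, less where a joint would pass 70% of its speed; a pose out of reach is approached as far as the arm can. A call with a gripper value outside its range is refused whole. The fingers move at their own pace and stop on an object; "grip_force" is the grip in N (left out, the last holds). Time passes only in rows, so rows that do not move let the fingers close. It gives the time, the measured TCP pose, the force and the opening at its end, in the units of the state.
- status.get_state(): the state, without advancing time (a new reading comes with each control period).
- viewer.read_camera(name): name is "side" or "top"; returns the picture (400x640x3 uint8, red, green, blue); there is no depth.
- viewer.camera_params(name): a dict with "fx", "fy", "cx", "cy" (pixels), "R" (3x3) and "t" (3): a world point X has camera coordinates R X + t. Camera axes: x right, y down, z forward; pixel columns grow to the right and rows downward; lengths in mm; the calibration is good to about 2 mm. A picture is of the moment at which its call begins. camera_params takes no time and is no camera call.
- finish_job(): hands the job in, once; it reports no verdict.
The state is a dict: "t": time; "joint_positions": joint angles; "qd": joint speeds; "joint_efforts": joint torques, N m; "tool_pos": TCP position; "orientation": TCP orientation; "contact_force": force on the tool from outside, world axes, zero at the start; "wrist_torque": the same for the moment, N m; "gripper_width": finger opening in mm.
Only numpy, scipy, OpenCV 4.12 (cv2) and the standard library are available. Lean on these libraries where they do the work, as an engineer would, in place of code of your own. Each camera call takes 0.05 s, during which the arm holds its last target. There are 200 camera calls.

TASK

The row of slide boxes in the tray is packed tight: nudge the yellow and the blue box apart, then pick up the red slide box from the table and file it upright between them, standing on the tray floor and square with the row. Slide boxes hold glass, so set the red one down rather than letting it fall, and leave the yellow and blue boxes standing in the tray.

Things in the scene. Friction and masses are not known exactly. Their poses are not given: they have to be found in the camera images.
- red_center (a point): red plastic slide box standing on end, 46 (its x) x 30 (its y) x 86 mm tall, about 110 g, blank paper labels; the only red one, on the table to the robot's left with a grey and a green one standing by, 45 mm or more apart, turned up to 25 degrees. Point: its centre, 43 mm above its underside; z up
- yellow_center (a point): yellow plastic slide box standing on end, 46 (its x) x 30 (its y) x 86 mm tall, about 110 g, blank paper labels; middle one of the five loose boxes of this size in the tray, 1 mm apart and square with it: blue on one side of yellow, green on the other, a white one at each end. Point: its centre, 43 mm above its underside; z up
- blue_center (a point): blue plastic slide box standing on end, 46 (its x) x 30 (its y) x 86 mm tall, about 110 g, blank paper labels; beside the yellow one in the row, on either side, with one white box beyond it (green, then white, lie beyond yellow). The boxes slide easily on the tray floor and push their neighbours along. Point: its centre, 43 mm above its underside; z up
- tray: shallow fixed tray, cream floor, grey rim: inside 66 mm (x) by 216 mm (y), walls 5 mm thick, rim 16 mm and inner floor 5 mm above the table. The row runs along its y with 13 to 49 mm of free floor beyond each end, 62 mm in all. Origin: centre of its underside, on the table; x points away from the robot, turned up to 14 degrees
Mind the look-alikes: they are no part of the job. Of the things that look like the part that bears red_center, the middle-sized one is meant.

How it is judged:
By the outcome, as a careful person would: the job done as asked, in the order asked, and still so for the second after the job is handed in, with the robot touching nothing.
It also fails if it takes over 58 s, if anything falls off the work surface, if the arm or the gripper's body presses on something with over 40 N, if the wrist force passes 120 N, or if a joint passes its speed limit or range.

## Working session

There is one attempt and no reset: what is moved stays moved. The work goes in short steps, Python scripts to look and compute and a tool call to move; the robot and the scene stay as the last step left them, time stands still between calls to the robot, and variables do not carry over. Pictures are saved under pics/ and viewed, about 8 in all and at most 12, crops included, and the job is handed in when it is done.

Besides the shell and the picture viewer there is one more tool, called after "Request:" in YAML: its name, and indented under it one key for each argument. carry_out: Moves the arm, as the interface text tells. Its arguments: {"type":"object","properties":{"plan":{"type":"array","items":{"type":"object","properties":{"xyz":{"type":"array","items":{"type":"number"}},"yaw":{"type":"number"},"fingers":{"type":"number"}}}},"grip_force":{"type":"number"}},"required":["plan"]}

```bash
mkdir -p pics; python3 - <<'E'
from plant import status, viewer, robot
import cv2,numpy as np
np.set_printoptions(precision=3,suppress=True)
for n in("top","side"):
    im=viewer.read_camera(n); cv2.imwrite(f"pics/{n}0.png",im[:,:,::-1]); p=viewer.camera_params(n)
    print(n,p["fx"],p["fy"],p["cx"],p["cy"],"C",-np.array(p["R"]).T@p["t"]);print(np.array(p["R"]))
s=status.get_state();print({k:np.array(v) for k,v in s.items()})
E
```

```text
top 471.55133604485974 471.55133604485974 320.4894082631733 197.92891173817532 C [458.634 126.474 854.921]
[[ 0.029 -0.999  0.031]
 [-0.995 -0.032 -0.096]
 [ 0.097 -0.028 -0.995]]
side 394.97589615546485 394.97589615546485 319.292402613752 193.21093038834812 C [ 274.742 -235.567  574.03 ]
[[ 0.849 -0.529  0.005]
 [-0.396 -0.642 -0.656]
 [ 0.35   0.555 -0.755]]
{'t': array(0.1), 'joint_positions': array([ 1.   ,  0.207,  1.543,  0.   ,  1.394, -0.15 ]), 'qd': array([ 0.   , -0.002, -0.004,  0.   ,  0.001, -0.001]), 'joint_efforts': array([  0.   , -37.187, -28.229,   0.07 ,   0.031,  -0.   ]), 'tool_pos': array([233.973, 524.46 , 204.418]), 'orientation': array([[-0.913,  0.408, -0.001],
       [ 0.408,  0.913, -0.002],
       [ 0.   , -0.002, -1.   ]]), 'contact_force': array([ 0.106, -0.527,  0.15 ]), 'wrist_torque': array([-0.003,  0.054, -0.018]), 'gripper_width': array(93.839)}
```

View pics/top0.png

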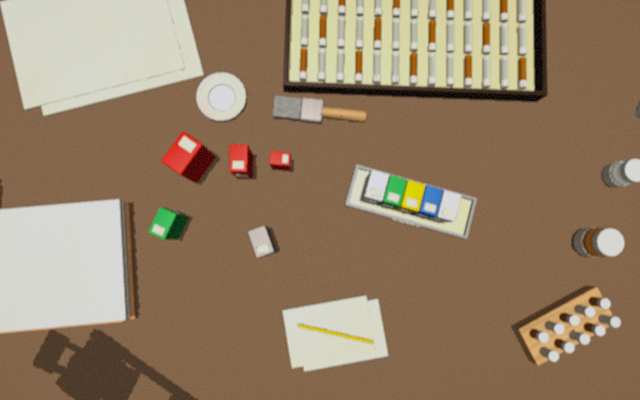

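View pics/side0.png

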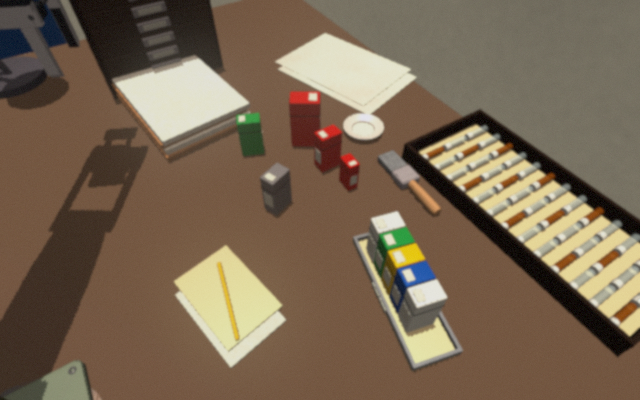

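The candidates for red in the top view are big (187,155), middle (240,158) and small (280,160). The middle one fits "middle-sized", and I'll confirm it in the crop.

```bash
python3 - <<'E'
import cv2,numpy as np
im=cv2.imread("pics/top0.png")
a=cv2.resize(im[130:190,150:300],None,fx=5,fy=5,interpolation=cv2.INTER_CUBIC)
b=cv2.resize(im[160:240,340:485],None,fx=5.1724,fy=3.7500*1.0,interpolation=cv2.INTER_CUBIC)
b=cv2.resize(im[160:240,335:485],None,fx=5,fy=5*0.75,interpolation=cv2.INTER_CUBIC)
cv2.imwrite("pics/c1.png",np.vstack([a,b]))
E
```

```text
(no output)
```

View pics/c1.png

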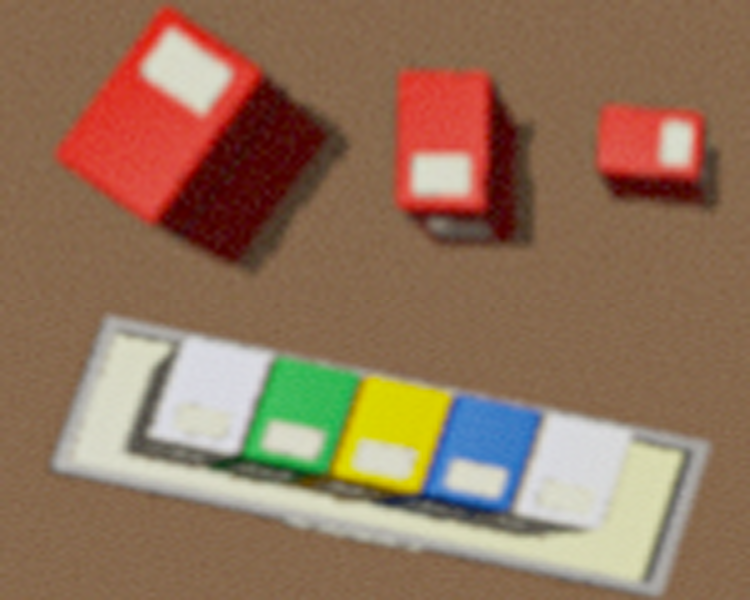

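The crop confirms the middle red, at (239,158) with an 18x28 px top face, which matches 30x46 mm. From +y, the row runs white, green (396,190), yellow (413,196), blue (431,202), white. There is free floor at both ends.

```bash
cat > h.py <<'E'
import cv2,numpy as np
from plant import viewer,status
np.set_printoptions(precision=1,suppress=True)
def ray(n,px,z):
    p=viewer.camera_params(n);R=np.array(p["R"]);C=-R.T@np.array(p["t"])
    px=np.atleast_2d(px).astype(float)
    d=np.c_[(px[:,0]-p["cx"])/p["fx"],(px[:,1]-p["cy"])/p["fy"],np.ones(len(px))]@R
    return C+d*((z-C[2])/d[:,2])[:,None]
def rect(pts): # world points -> centre, (long, short), angle of the long axis in deg
    (c,s,a)=cv2.minAreaRect(pts[:,:2].astype(np.float32))
    if s[0]<s[1]: s=(s[1],s[0]);a+=90
    return np.array(c),np.array(s),(a+90)%180-90
K=8 # upsampling
def face(im,roi,lo,hi,n,z):
    x0,y0,x1,y1=roi
    c=cv2.resize(im[y0:y1,x0:x1],None,fx=K,fy=K,interpolation=cv2.INTER_CUBIC)
    m=cv2.inRange(cv2.cvtColor(c,cv2.COLOR_RGB2HSV),lo,hi)
    m=cv2.morphologyEx(m,cv2.MORPH_OPEN,np.ones((K*2,K*2)))
    k=max(cv2.findContours(m,cv2.RETR_EXTERNAL,cv2.CHAIN_APPROX_NONE)[0],key=cv2.contourArea)
    q=(cv2.convexHull(k)[:,0]+.5)/K-.5+[x0,y0]
    return rect(ray(n,q,z)),q.min(0),q.max(0)
E
python3 - <<'E'
from h import *
im=cv2.imread("pics/top0.png")[:,:,::-1].copy()
print("red",face(im,(222,138,262,182),(0,120,150),(10,255,255),"top",86))
print("yel",face(im,(385,170,450,225),(22,170,130),(32,255,255),"top",91))
print("blu",face(im,(385,170,450,225),(100,120,120),(125,255,255),"top",91))
print("grn",face(im,(375,170,450,225),(50,120,110),(80,255,255),"top",91))
# tray outer rim corners at z=16, from the crop
c=np.array([[106,316],[710,440],[662,594],[52,468]])/[5,3.75]+[335,160]
w=ray("top",c,16);print(w,rect(w))
wh=np.array([[180,338],[274,352],[238,456],[150,438]])/[5,3.75]+[335,160]
print("wh+y",rect(ray("top",wh,91)))
wh=np.array([[548,410],[636,428],[600,528],[514,514]])/[5,3.75]+[335,160]
print("wh-y",rect(ray("top",wh,91)))
E
```

```text
red ((array([596.1, 242.5]), array([47.6, 31.1]), 1.3112157583236694), array([228.2, 143.2]), array([247.7, 171.7]))
yel ((array([541.4, -45.8]), array([47. , 30.8]), -13.938461303710938), array([400.9, 180.6]), array([424.3, 211.1]))
blu ((array([534. , -76.4]), array([45.2, 28.8]), -13.817375183105469), array([419.9, 185.9]), array([442.2, 212.2]))
grn ((array([548.8, -16.3]), array([45.3, 28.9]), -13.512893676757812), array([383.7, 176.1]), array([405.9, 202.4]))
[[ 459.6   37.2   16. ]
 [ 407.3 -179.3   16. ]
 [ 335.3 -161.9   16. ]
 [ 388.1   54.8   16. ]] (array([397.7, -62.4]), array([223. ,  74.1]), 76.31011962890625)
wh+y (array([427. ,  10.8]), array([45.9, 31. ]), -13.541778564453125)
wh-y (array([ 397.6, -108. ]), array([45.9, 29.6]), -13.743667602539062)
```

```bash
python3 - <<'E'
from h import *
f=lambda l,z:ray("top",(np.array(l)-[0,300])/[5,3.75]+[335,160],z)
w=f([[106,316],[710,440],[662,594],[52,468]],16);print(w,rect(w))
T=rect(w)[0];a=np.radians(-13.8);R=np.array([[np.cos(a),-np.sin(a)],[np.sin(a),np.cos(a)]])
for n,l in(("wh+",[[180,338],[274,352],[238,456],[150,438]]),("wh-",[[548,410],[636,428],[600,528],[514,514]])):
    r=rect(f(l,91));print(n,r,(r[0]-T)@R)
for n,p in dict(y=[541.4,-45.8],b=[534,-76.4],g=[548.8,-16.3]).items(): print(n,(np.array(p)-T)@R)
# side view check of yellow, red
im=cv2.imread("pics/side0.png")[:,:,::-1].copy()
print("yel",face(im,(380,235,440,280),(22,150,150),(32,255,255),"side",91))
print("blu",face(im,(390,255,445,310),(100,120,120),(125,255,255),"side",91))
print("red",face(im,(310,120,345,175),(0,120,150),(10,255,255),"side",86))
E
```

```text
[[ 603.3   40.3   16. ]
 [ 550.3 -179.8   16. ]
 [ 475.8 -162.1   16. ]
 [ 529.3   58.1   16. ]] (array([539.6, -60.9]), array([226.7,  76.5]), 76.46148681640625)
wh+ (array([556.9,  13.2]), array([47.5, 31.5]), -13.500251770019531) [-0.8 76.1]
wh- (array([ 527.1, -107.7]), array([47.3, 30. ]), -13.51043701171875) [ -0.9 -48.4]
y [-1.8 15.1]
b [ -1.7 -16.4]
g [-1.7 45.5]
yel ((array([542.4, -44.3]), array([46.7, 29.8]), -13.905281066894531), array([388.1, 242.9]), array([424.1, 267.2]))
blu ((array([534.8, -74.9]), array([45. , 28.4]), -13.772735595703125), array([403.1, 261.3]), array([434.3, 286.2]))
red ((array([602.7, 245.4]), array([34.1, 31.5]), 0.9277684092521667), array([322.2, 123.9]), array([340.9, 137.8]))
```

```bash
cat >> h.py <<'E'
def plan(target,ang,n,start=None,a0=None):
    """rows (tool x,y,z in m; yaw deg) from the present pose to target, tool y at ang deg"""
    s=status.get_state();p=np.array(s["tool_pos"]) if start is None else np.array(start,float)
    O=np.array(s["orientation"]);a=np.degrees(np.arctan2(O[1,1],O[0,1])) if a0 is None else a0
    print("from",p,a,"t",s["t"])
    step=(np.array(target)-p)/n;da=((ang-a+90)%180-90)/n
    for k in range(n):
        t=np.radians(a+da*k);x=[-np.sin(t),np.cos(t)];y=[np.cos(t),np.sin(t)]
        print("%.4f %.4f %.4f yaw %.2f"%(step[:2]@x,step[:2]@y,-step[2],-da))
E
python3 -c "
from h import *
plan([534.4,-75.6,175],-13.7,18)"
```

```text
from [234.  524.5 204.4] 65.94637782270698 t 0.1
-28.8288 -23.6390 1.6344 yaw 4.42
-30.5666 -21.3444 1.6344 yaw 4.42
-32.1223 -18.9225 1.6344 yaw 4.42
-33.4864 -16.3879 1.6344 yaw 4.42
-34.6509 -13.7555 1.6344 yaw 4.42
-35.6089 -11.0412 1.6344 yaw 4.42
-36.3546 -8.2610 1.6344 yaw 4.42
-36.8836 -5.4316 1.6344 yaw 4.42
-37.1927 -2.5699 1.6344 yaw 4.42
-37.2801 0.3072 1.6344 yaw 4.42
-37.1453 3.1825 1.6344 yaw 4.42
-36.7890 6.0388 1.6344 yaw 4.42
-36.2135 8.8591 1.6344 yaw 4.42
-35.4221 11.6266 1.6344 yaw 4.42
-34.4195 14.3248 1.6344 yaw 4.42
-33.2117 16.9375 1.6344 yaw 4.42
-31.8060 19.4494 1.6344 yaw 4.42
-30.2107 21.8453 1.6344 yaw 4.42
```

Request:
carry_out:
  plan:
    - {"xyz":[-0.029,-0.024,0.0016],"yaw":4.4,"fingers":0}
    - {"xyz":[-0.031,-0.021,0.0016],"yaw":4.4,"fingers":0}
    - {"xyz":[-0.032,-0.019,0.0016],"yaw":4.4,"fingers":0}
    - {"xyz":[-0.033,-0.016,0.0016],"yaw":4.4,"fingers":0}
    - {"xyz":[-0.035,-0.014,0.0016],"yaw":4.4,"fingers":0}
    - {"xyz":[-0.036,-0.011,0.0016],"yaw":4.4,"fingers":0}
    - {"xyz":[-0.036,-0.008,0.0016],"yaw":4.4,"fingers":0}
    - {"xyz":[-0.037,-0.005,0.0016],"yaw":4.4,"fingers":0}
    - {"xyz":[-0.037,-0.003,0.0016],"yaw":4.4,"fingers":0}
    - {"xyz":[-0.037,0,0.0016],"yaw":4.4,"fingers":0}

```text
t: 1.1
tool_pos: [402.2, 190.8, 189.1]
orientation: [[-0.371, 0.929, -0.0], [0.929, 0.371, -0.0], [0.0, -0.0, -1.0]]
contact_force: [0.1, -0.2, -0.3]
gripper_width: 94.0
```

Request:
carry_out:
  plan:
    - {"xyz":[-0.037,0.003,0.0016],"yaw":4.4,"fingers":0}
    - {"xyz":[-0.037,0.006,0.0016],"yaw":4.4,"fingers":0}
    - {"xyz":[-0.036,0.009,0.0016],"yaw":4.4,"fingers":0}
    - {"xyz":[-0.035,0.012,0.0016],"yaw":4.4,"fingers":0}
    - {"xyz":[-0.034,0.014,0.0016],"yaw":4.4,"fingers":0}
    - {"xyz":[-0.033,0.017,0.0016],"yaw":4.4,"fingers":0}
    - {"xyz":[-0.032,0.019,0.0016],"yaw":4.4,"fingers":0}
    - {"xyz":[-0.03,0.022,0.0016],"yaw":4.4,"fingers":0}
    - {"xyz":[0,0,0],"yaw":0,"fingers":0}
    - {"xyz":[0,0,0],"yaw":0,"fingers":0}

```text
t: 2.1
tool_pos: [536.3, -72.6, 175.9]
orientation: [[0.23, 0.973, -0.002], [0.973, -0.23, 0.001], [0.001, -0.002, -1.0]]
contact_force: [0.4, 0.2, -1.3]
gripper_width: 93.8
```

```bash
python3 - <<'E'
from h import *
plan([534.4,-75.6,140],-13.7,1)
im=viewer.read_camera("side");cv2.imwrite("pics/s1.png",im[:,:,::-1])
im=viewer.read_camera("top");cv2.imwrite("pics/t1.png",im[:,:,::-1])
E
```

```text
from [536.3 -72.6 175.9] -13.306058334478776 t 2.1
-3.3155 -1.1364 35.8624 yaw 0.39
```

View pics/s1.png

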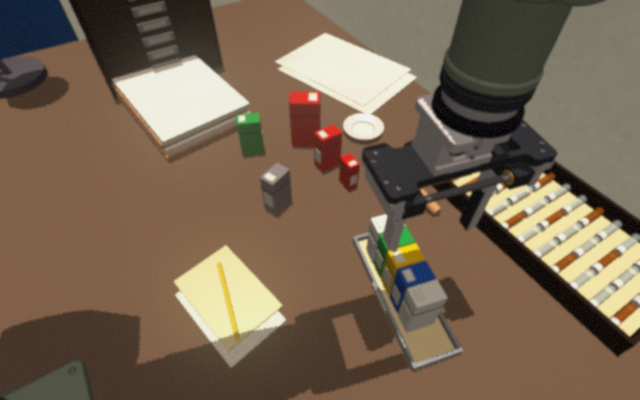

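The jaws straddle the row along the tray's x, with nothing touching. Next I correct the offset, descend and grip blue.

Request:
carry_out:
  plan:
    - {"xyz":[-0.0033,-0.0011,0.02],"yaw":0.4,"fingers":0}
    - {"xyz":[0,0,0.02],"yaw":0,"fingers":0}
    - {"xyz":[0,0,0.02],"yaw":0,"fingers":0}
    - {"xyz":[0,0,0.02],"yaw":0,"fingers":0}
    - {"xyz":[0,0,0.02],"yaw":0,"fingers":0}
    - {"xyz":[0,0,0.02],"yaw":0,"fingers":0}
    - {"xyz":[0,0,0.015],"yaw":0,"fingers":0}
    - {"xyz":[0,0,0.01],"yaw":0,"fingers":0}
    - {"xyz":[0,0,0],"yaw":0,"fingers":0}
    - {"xyz":[0,0,0],"yaw":0,"fingers":0}

```text
t: 3.2
tool_pos: [535.2, -74.8, 32.1]
orientation: [[0.235, 0.972, 0.001], [0.972, -0.235, -0.0], [-0.0, 0.001, -1.0]]
contact_force: [0.4, -0.4, 1.3]
gripper_width: 94.3
```

Request:
carry_out:
  plan:
    - {"xyz":[0,0,0],"yaw":0,"fingers":0.3}
    - {"xyz":[0,0,0],"yaw":0,"fingers":0.4}
    - {"xyz":[0,0,0],"yaw":0,"fingers":0.45}
    - {"xyz":[0,0,0],"yaw":0,"fingers":0.5}
    - {"xyz":[0,0,0],"yaw":0,"fingers":0.55}
    - {"xyz":[0,0,0],"yaw":0,"fingers":0.6}
    - {"xyz":[0,0,0],"yaw":0,"fingers":0.6}
    - {"xyz":[0,0,0],"yaw":0,"fingers":0.6}
  grip_force: 8

```text
t: 4.0
tool_pos: [535.0, -75.4, 31.7]
orientation: [[0.236, 0.972, -0.0], [0.972, -0.236, -0.0], [-0.0, -0.0, -1.0]]
contact_force: [-0.4, 0.6, 0.6]
gripper_width: 46.1
```

Blue is gripped at 46.1 mm. Now I slide it toward the tray's −y.

Request:
carry_out:
  plan:
    - {"xyz":[-0.003,0,0],"yaw":0,"fingers":0.6}
    - {"xyz":[-0.004,0,0],"yaw":0,"fingers":0.6}
    - {"xyz":[-0.004,0,0],"yaw":0,"fingers":0.6}
    - {"xyz":[-0.004,0,0],"yaw":0,"fingers":0.6}
    - {"xyz":[-0.004,0,0],"yaw":0,"fingers":0.6}
    - {"xyz":[-0.004,0,0],"yaw":0,"fingers":0.6}
    - {"xyz":[-0.004,0,0],"yaw":0,"fingers":0.6}
    - {"xyz":[-0.004,0,0],"yaw":0,"fingers":0.6}

```text
t: 4.8
tool_pos: [527.6, -105.8, 31.6]
orientation: [[0.236, 0.972, -0.0], [0.972, -0.236, 0.0], [0.0, -0.0, -1.0]]
contact_force: [0.1, 2.0, 0.4]
gripper_width: 45.9
```

Request:
carry_out:
  plan:
    - {"xyz":[-0.003,0,0],"yaw":0,"fingers":0.6}
    - {"xyz":[-0.003,0,0],"yaw":0,"fingers":0.6}
    - {"xyz":[0,0,0],"yaw":0,"fingers":0.6}
    - {"xyz":[0,0,0],"yaw":0,"fingers":0.6}

```text
t: 5.2
tool_pos: [526.1, -111.8, 31.7]
orientation: [[0.236, 0.972, -0.0], [0.972, -0.236, -0.001], [-0.001, -0.0, -1.0]]
contact_force: [0.6, -0.4, 0.5]
gripper_width: 46.3
```

Request:
carry_out:
  plan:
    - {"xyz":[0,0,0],"yaw":0,"fingers":0.4}
    - {"xyz":[0,0,0],"yaw":0,"fingers":0.2}
    - {"xyz":[0,0,0],"yaw":0,"fingers":0}
    - {"xyz":[0,0,0],"yaw":0,"fingers":0}
    - {"xyz":[0,0,0],"yaw":0,"fingers":0}
    - {"xyz":[0,0,-0.02],"yaw":0,"fingers":0}
    - {"xyz":[0,0,-0.035],"yaw":0,"fingers":0}
    - {"xyz":[0,0,-0.04],"yaw":0,"fingers":0}
    - {"xyz":[0,0,-0.04],"yaw":0,"fingers":0}
    - {"xyz":[0,0,-0.025],"yaw":0,"fingers":0}

```text
t: 6.2
tool_pos: [527.7, -111.8, 195.3]
orientation: [[0.236, 0.972, 0.005], [0.972, -0.236, -0.002], [-0.001, 0.005, -1.0]]
contact_force: [0.6, 0.1, 0.2]
gripper_width: 94.3
```

```bash
python3 - <<'E'
from h import *
im=viewer.read_camera("side");cv2.imwrite("pics/s2.png",cv2.resize(im[190:370,330:500,::-1],None,fx=3,fy=3))
plan([596.5,243.2,192],1.3,10)
E
```

```text
from [ 530.  -112.6  199.3] -13.64002690367671 t 6.25
36.1435 -1.9307 0.7267 yaw -1.49
36.1815 -0.9877 0.7267 yaw -1.49
36.1950 -0.0440 0.7267 yaw -1.49
36.1838 0.8997 0.7267 yaw -1.49
36.1480 1.8428 0.7267 yaw -1.49
36.0877 2.7846 0.7267 yaw -1.49
36.0028 3.7246 0.7267 yaw -1.49
35.8935 4.6620 0.7267 yaw -1.49
35.7597 5.5962 0.7267 yaw -1.49
35.6017 6.5266 0.7267 yaw -1.49
```

View pics/s2.png

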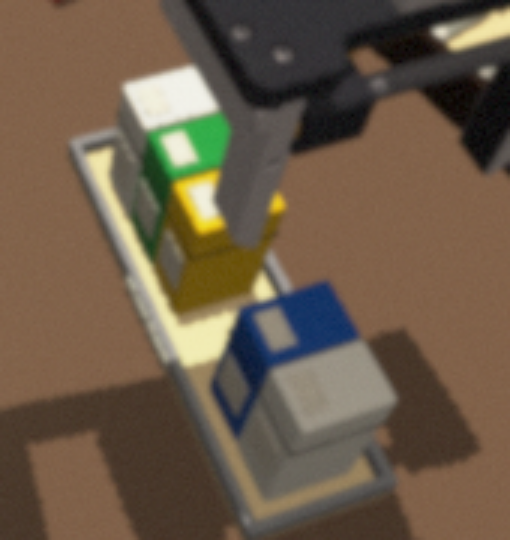

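The crop shows a clean gap about one box wide between yellow and blue, with every box standing. On to red.

Request:
carry_out:
  plan:
    - {"xyz":[0.02,-0.001,0],"yaw":-1.5,"fingers":0}
    - {"xyz":[0.036,-0.001,0],"yaw":-1.5,"fingers":0}
    - {"xyz":[0.04,0,0],"yaw":-1.5,"fingers":0}
    - {"xyz":[0.04,0.001,0],"yaw":-1.5,"fingers":0}
    - {"xyz":[0.04,0.002,0],"yaw":-1.5,"fingers":0}
    - {"xyz":[0.04,0.003,0],"yaw":-1.5,"fingers":0}
    - {"xyz":[0.04,0.004,0],"yaw":-1.5,"fingers":0}
    - {"xyz":[0.04,0.005,0],"yaw":-1.5,"fingers":0}
    - {"xyz":[0.038,0.006,0],"yaw":-1.5,"fingers":0}
    - {"xyz":[0.026,0.005,0],"yaw":-1.5,"fingers":0}

```text
t: 7.25
tool_pos: [592.1, 246.8, 190.6]
orientation: [[-0.026, 1.0, -0.001], [1.0, 0.026, 0.0], [0.0, -0.001, -1.0]]
contact_force: [0.3, 0.2, 0.4]
gripper_width: 94.2
```

Request:
carry_out:
  plan:
    - {"xyz":[0,0,0],"yaw":0,"fingers":0}
    - {"xyz":[0,0,0],"yaw":0,"fingers":0}

```text
t: 7.45
tool_pos: [591.9, 244.2, 190.6]
orientation: [[-0.024, 1.0, -0.001], [1.0, 0.024, -0.001], [-0.001, -0.002, -1.0]]
contact_force: [-0.9, 0.2, -1.0]
gripper_width: 93.8
```

```bash
python3 - <<'E'
from h import *
plan([596.5,243.2,45],1.3,1)
a=viewer.read_camera("side");cv2.imwrite("pics/s3.png",a[:,:,::-1])
b=viewer.read_camera("top");cv2.imwrite("pics/t3.png",b[:,:,::-1])
cv2.imwrite("pics/c3.png",np.hstack([cv2.resize(a[60:200,250:390,::-1],(400,400)),cv2.resize(b[90:230,160:300,::-1],(400,400))]))
for n,lo,hi in(("yel",(22,150,80),(32,255,255)),("blu",(100,120,80),(125,255,255))): print(n,face(b,(375,170,470,230),lo,hi,"top",91))
E
```

```text
from [591.9 244.2 190.6] 1.3991836903629444 t 7.45
-1.1441 4.5364 145.5928 yaw 0.10
yel ((array([541. , -45.4]), array([48.7, 30.3]), -14.177383422851562), array([400.6, 180.4]), array([424.2, 210.7]))
blu ((array([ 524.7, -111.2]), array([47. , 30.5]), -13.696693420410156), array([440.7, 192.1]), array([463.8, 222.1]))
```

View pics/c3.png

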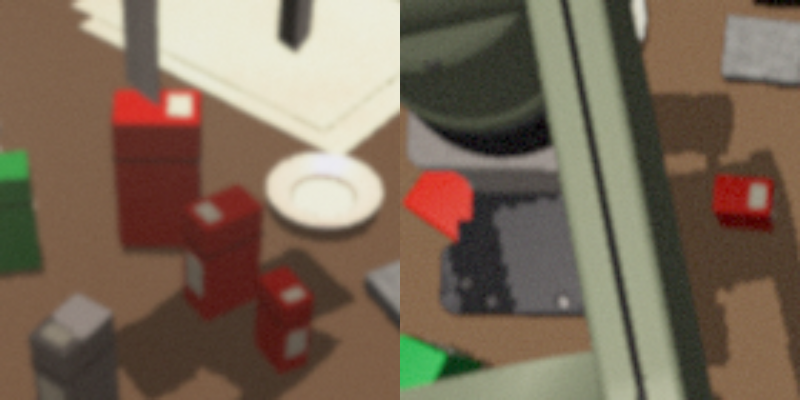

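```bash
python3 - <<'E'
from h import *
for z in (100,110,120,130): print(z,ray("top",[[181.7,153]],z),ray("side",[[305,97.5]],z))
print(ray("top",np.array([[165,8],[262,75],[150,222],[57,155]])/5+[150,130],115))
print("red side",ray("side",[[328.3,131.8]],86))
E
```

```text
100 [[597.6 330.8 100. ]] [[605.1 344.7 100. ]]
110 [[595.7 328.1 110. ]] [[598.1 332.5 110. ]]
120 [[593.9 325.4 120. ]] [[591.1 320.3 120. ]]
130 [[592.1 322.7 130. ]] [[584.2 308.  130. ]]
[[629.2 326.6 115. ]
 [608.8 295.  115. ]
 [560.7 327.4 115. ]
 [581.  357.6 115. ]]
red side [[597. 245.  86.]]
```

Request:
carry_out:
  plan:
    - {"xyz":[0,0.005,0.015],"yaw":0,"fingers":0}
    - {"xyz":[0,0,0.025],"yaw":0,"fingers":0}
    - {"xyz":[0,0,0.025],"yaw":0,"fingers":0}
    - {"xyz":[0,0,0.025],"yaw":0,"fingers":0}
    - {"xyz":[0,0,0.025],"yaw":0,"fingers":0}
    - {"xyz":[0,0,0.02],"yaw":0,"fingers":0}
    - {"xyz":[0,0,0.013],"yaw":0,"fingers":0}
    - {"xyz":[0,0,0],"yaw":0,"fingers":0}
    - {"xyz":[0,0,0],"yaw":0,"fingers":0}

```text
t: 8.45
tool_pos: [597.9, 243.9, 43.8]
orientation: [[-0.023, 1.0, 0.0], [1.0, 0.023, 0.0], [0.0, 0.0, -1.0]]
contact_force: [-1.1, 0.1, 0.5]
gripper_width: 94.0
```

Request:
carry_out:
  plan:
    - {"xyz":[0,0,0],"yaw":0,"fingers":0.3}
    - {"xyz":[0,0,0],"yaw":0,"fingers":0.4}
    - {"xyz":[0,0,0],"yaw":0,"fingers":0.45}
    - {"xyz":[0,0,0],"yaw":0,"fingers":0.5}
    - {"xyz":[0,0,0],"yaw":0,"fingers":0.55}
    - {"xyz":[0,0,0],"yaw":0,"fingers":0.6}
    - {"xyz":[0,0,0],"yaw":0,"fingers":0.6}
    - {"xyz":[0,0,0],"yaw":0,"fingers":0.6}
  grip_force: 15

```text
t: 9.25
tool_pos: [597.4, 244.4, 43.7]
orientation: [[-0.024, 1.0, -0.0], [1.0, 0.024, -0.0], [-0.0, -0.0, -1.0]]
contact_force: [-0.6, -0.2, 0.4]
gripper_width: 46.4
```

```bash
python3 - <<'E'
from h import *
a=viewer.read_camera("side");cv2.imwrite("pics/c4.png",cv2.resize(a[60:220,230:390,::-1],None,fx=3,fy=3))
E
```

```text
(no output)
```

View pics/c4.png

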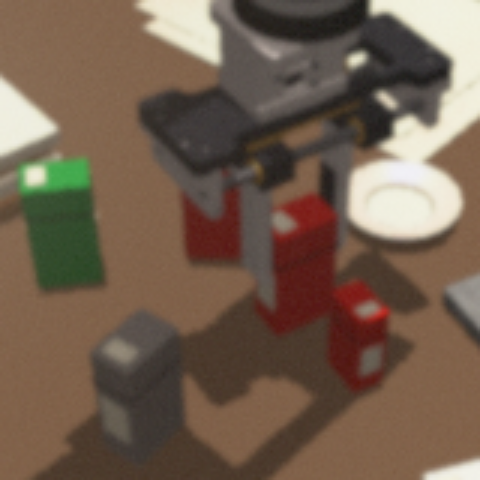

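The middle red is held squarely at 46.4 mm, with the other boxes untouched. Lift it.

Request:
carry_out:
  plan:
    - {"xyz":[0,0,-0.005],"yaw":0,"fingers":0.6}
    - {"xyz":[0,0,-0.015],"yaw":0,"fingers":0.6}
    - {"xyz":[0,0,-0.02],"yaw":0,"fingers":0.6}
    - {"xyz":[0,0,-0.02],"yaw":0,"fingers":0.6}
    - {"xyz":[0,0,-0.02],"yaw":0,"fingers":0.6}
    - {"xyz":[0,0,-0.02],"yaw":0,"fingers":0.6}
    - {"xyz":[0,0,-0.02],"yaw":0,"fingers":0.6}
    - {"xyz":[0,0,-0.015],"yaw":0,"fingers":0.6}
    - {"xyz":[0,0,0],"yaw":0,"fingers":0.6}
    - {"xyz":[0,0,0],"yaw":0,"fingers":0.6}

```text
t: 10.3
tool_pos: [597.5, 244.3, 178.9]
orientation: [[-0.024, 1.0, 0.001], [1.0, 0.024, 0.0], [0.0, 0.001, -1.0]]
contact_force: [-0.6, -0.2, -0.6]
gripper_width: 46.0
```

```bash
python3 -c "
from h import *
plan([533.5,-78.3,180],-13.8,16)"
```

```text
from [597.5 244.3 178.9] 1.3498009711527983 t 10.3
-20.0657 -4.4766 -0.0662 yaw 0.95
-20.1370 -4.1444 -0.0662 yaw 0.95
-20.2027 -3.8110 -0.0662 yaw 0.95
-20.2629 -3.4767 -0.0662 yaw 0.95
-20.3176 -3.1413 -0.0662 yaw 0.95
-20.3667 -2.8052 -0.0662 yaw 0.95
-20.4103 -2.4682 -0.0662 yaw 0.95
-20.4483 -2.1306 -0.0662 yaw 0.95
-20.4807 -1.7924 -0.0662 yaw 0.95
-20.5076 -1.4537 -0.0662 yaw 0.95
-20.5288 -1.1146 -0.0662 yaw 0.95
-20.5444 -0.7752 -0.0662 yaw 0.95
-20.5544 -0.4356 -0.0662 yaw 0.95
-20.5588 -0.0959 -0.0662 yaw 0.95
-20.5576 0.2439 -0.0662 yaw 0.95
-20.5507 0.5835 -0.0662 yaw 0.95
```

Request:
carry_out:
  plan:
    - {"xyz":[-0.01,-0.002,0],"yaw":0.95,"fingers":0.6}
    - {"xyz":[-0.02,-0.004,0],"yaw":0.95,"fingers":0.6}
    - {"xyz":[-0.02,-0.004,0],"yaw":0.95,"fingers":0.6}
    - {"xyz":[-0.02,-0.004,0],"yaw":0.95,"fingers":0.6}
    - {"xyz":[-0.02,-0.003,0],"yaw":0.95,"fingers":0.6}
    - {"xyz":[-0.02,-0.003,0],"yaw":0.95,"fingers":0.6}
    - {"xyz":[-0.02,-0.003,0],"yaw":0.95,"fingers":0.6}
    - {"xyz":[-0.02,-0.002,0],"yaw":0.95,"fingers":0.6}
    - {"xyz":[-0.02,-0.002,0],"yaw":0.95,"fingers":0.6}
    - {"xyz":[-0.02,-0.002,0],"yaw":0.95,"fingers":0.6}

```text
t: 11.3
tool_pos: [556.5, 53.7, 177.6]
orientation: [[0.144, 0.99, -0.002], [0.99, -0.144, -0.001], [-0.001, -0.002, -1.0]]
contact_force: [0.4, -0.5, -0.2]
gripper_width: 46.2
```

Request:
carry_out:
  plan:
    - {"xyz":[-0.021,-0.001,0],"yaw":0.95,"fingers":0.6}
    - {"xyz":[-0.021,-0.001,0],"yaw":0.95,"fingers":0.6}
    - {"xyz":[-0.021,0,0],"yaw":0.95,"fingers":0.6}
    - {"xyz":[-0.021,0,0],"yaw":0.95,"fingers":0.6}
    - {"xyz":[-0.02,0,0],"yaw":0.95,"fingers":0.6}
    - {"xyz":[-0.02,0.001,0],"yaw":0.95,"fingers":0.6}
    - {"xyz":[-0.01,0,0],"yaw":0,"fingers":0.6}
    - {"xyz":[0,0,0],"yaw":0,"fingers":0.6}
    - {"xyz":[0,0,0],"yaw":0,"fingers":0.6}
    - {"xyz":[0,0,0],"yaw":0,"fingers":0.6}

```text
t: 12.3
tool_pos: [532.0, -74.8, 178.5]
orientation: [[0.239, 0.971, -0.0], [0.971, -0.239, 0.0], [0.0, -0.0, -1.0]]
contact_force: [0.2, 0.2, -0.3]
gripper_width: 45.8
```

```bash
python3 - <<'E'
from h import *
a=viewer.read_camera("side");cv2.imwrite("pics/s5.png",a[:,:,::-1]);cv2.imwrite("pics/c5.png",cv2.resize(a[150:370,320:500,::-1],None,fx=2.7,fy=2.7))
plan([533.5,-78.3,55],-13.8,1)
E
```

```text
from [532.1 -74.7 178.5] -13.796724988016322 t 12.35
-3.1933 2.2327 123.5128 yaw 0.00
```

View pics/c5.png

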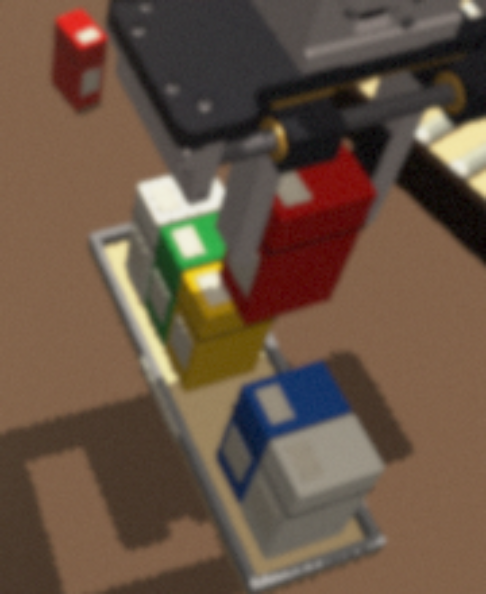

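```bash
python3 - <<'E'
from h import *
q=np.array([[254,320],[330,296]])/2.7+[320,150]
w=ray("side",q,134.8)[:,:2];print(w)
y=[.239,.971];print((w-[532.1,-74.7])@y)
im=cv2.imread("pics/s5.png")[:,:,::-1].copy()
b=face(im,(395,270,470,330),(100,120,50),(125,255,255),"side",91);print("blu",b)
# yellow -y face bottom edge (floor, z=5) and blue +y top edge
w2=ray("side",np.array([[188,388],[262,364]])/2.7+[320,150],5)[:,:2];print(w2,(w2-[532.1,-74.7])@y)
w3=ray("side",np.array([[245,382],[322,364]])/2.7+[320,150],91)[:,:2];print(w3,(w3-[532.1,-74.7])@y)
E
```

```text
[[513.7 -82.9]
 [553.2 -92. ]]
[-12.3 -11.8]
blu ((array([ 520.1, -111.7]), array([57.7, 31.8]), -8.917518615722656), array([406.6, 284.4]), array([448.6, 317.6]))
[[522.1 -51.9]
 [568.8 -62.8]] [19.8 20.4]
[[ 510.7  -92. ]
 [ 549.9 -104.7]] [-21.9 -24.9]
```

Request:
carry_out:
  plan:
    - {"xyz":[-0.0035,0.002,0.005],"yaw":0,"fingers":0.6}
    - {"xyz":[0,0,0.012],"yaw":0,"fingers":0.6}
    - {"xyz":[0,0,0.012],"yaw":0,"fingers":0.6}
    - {"xyz":[0,0,0.009],"yaw":0,"fingers":0.6}
    - {"xyz":[0,0,0],"yaw":0,"fingers":0.6}
    - {"xyz":[0,0,0],"yaw":0,"fingers":0.6}

```text
t: 12.95
tool_pos: [532.9, -79.1, 140.0]
orientation: [[0.239, 0.971, -0.001], [0.971, -0.239, 0.0], [0.0, -0.001, -1.0]]
contact_force: [-0.1, -0.7, -0.0]
gripper_width: 45.6
```

```bash
python3 - <<'E'
from h import *
a=viewer.read_camera("side");cv2.imwrite("pics/s6.png",a[:,:,::-1]);cv2.imwrite("pics/c6.png",cv2.resize(a[200:320,370:490,::-1],None,fx=5,fy=5,interpolation=cv2.INTER_CUBIC))
plan([533.5,-78.3,55],-13.8,1)
E
```

```text
from [533.4 -79.3 140.7] -13.8501439408931 t 13.0
0.9683 -0.1608 85.6707 yaw -0.05
```

View pics/c6.png

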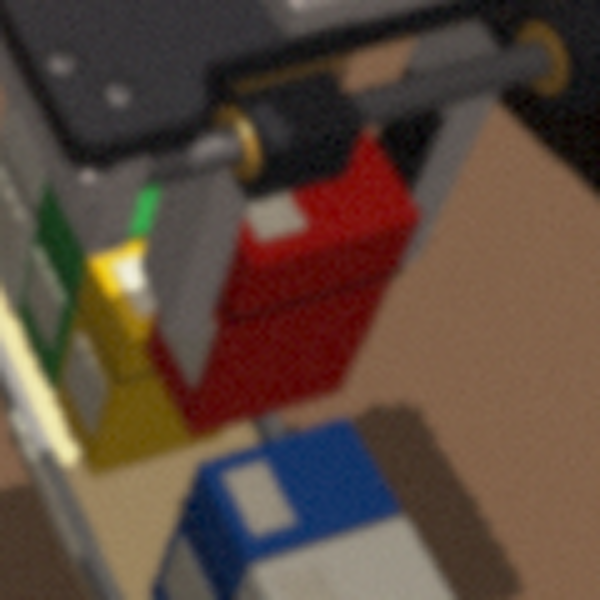

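```bash
python3 - <<'E'
from h import *
O=np.array([533.2,-79.2]);y=[.239,.971]
for n,l,z in(("red-",[[194,435],[342,386]],97),("blue+",[[203,463],[352,424]],91),("yel-",[[114,338],[152,325]],91),("red+",[[150,342]],97),("redtop-",[[245,266],[418,214]],183)):
    w=ray("side",np.array(l)/5+[369.9,199.9],z);print(n,w,(w[:,:2]-O)@y)
E
```

```text
red- [[509.8 -87.2  97. ]
 [553.5 -97.1  97. ]] [-13.4 -12.5]
blue+ [[ 509.5  -92.9   91. ]
 [ 551.3 -105.3   91. ]] [-19.  -21.1]
yel- [[513.3 -50.7  91. ]
 [524.9 -53.1  91. ]] [22.9 23.4]
red+ [[517.9 -59.2  97. ]] [15.8]
redtop- [[505.8 -87.  183. ]
 [550.3 -97.6 183. ]] [-14.1 -13.8]
```

Red's lower edge clears both neighbours by roughly 4–7 mm and is aligned in x. Lower it.

Request:
carry_out:
  plan:
    - {"xyz":[0,0,0.006],"yaw":0,"fingers":0.6}
    - {"xyz":[0,0,0.01],"yaw":0,"fingers":0.6}
    - {"xyz":[0,0,0.012],"yaw":0,"fingers":0.6}
    - {"xyz":[0,0,0.012],"yaw":0,"fingers":0.6}
    - {"xyz":[0,0,0.012],"yaw":0,"fingers":0.6}
    - {"xyz":[0,0,0.012],"yaw":0,"fingers":0.6}
    - {"xyz":[0,0,0.012],"yaw":0,"fingers":0.6}
    - {"xyz":[0,0,0.008],"yaw":0,"fingers":0.6}
    - {"xyz":[0,0,0],"yaw":0,"fingers":0.6}
    - {"xyz":[0,0,0],"yaw":0,"fingers":0.6}

```text
t: 14.0
tool_pos: [533.4, -79.3, 56.6]
orientation: [[0.239, 0.971, -0.0], [0.971, -0.239, -0.0], [-0.0, -0.0, -1.0]]
contact_force: [0.6, -0.4, -0.8]
gripper_width: 46.3
```

Request:
carry_out:
  plan:
    - {"xyz":[0,0,0.002],"yaw":0,"fingers":0.6}
    - {"xyz":[0,0,0.002],"yaw":0,"fingers":0.6}
    - {"xyz":[0,0,0.001],"yaw":0,"fingers":0.6}
    - {"xyz":[0,0,0],"yaw":0,"fingers":0.6}
    - {"xyz":[0,0,0],"yaw":0,"fingers":0.6}

```text
t: 14.5
tool_pos: [533.3, -79.3, 51.8]
orientation: [[0.239, 0.971, 0.0], [0.971, -0.239, -0.0], [-0.0, 0.0, -1.0]]
contact_force: [-0.4, -0.3, -1.6]
gripper_width: 46.0
```

Now feel for the floor in 0.5 mm steps.

Request:
carry_out:
  plan:
    - {"xyz":[0,0,0.0005],"yaw":0,"fingers":0.6}
    - {"xyz":[0,0,0.0005],"yaw":0,"fingers":0.6}
    - {"xyz":[0,0,0.0005],"yaw":0,"fingers":0.6}
    - {"xyz":[0,0,0.0005],"yaw":0,"fingers":0.6}
    - {"xyz":[0,0,0],"yaw":0,"fingers":0.6}
    - {"xyz":[0,0,0],"yaw":0,"fingers":0.6}

```text
t: 15.1
tool_pos: [533.2, -79.3, 49.6]
orientation: [[0.239, 0.971, -0.0], [0.971, -0.239, 0.0], [0.0, -0.0, -1.0]]
contact_force: [0.8, 0.3, -0.1]
gripper_width: 45.9
```

Request:
carry_out:
  plan:
    - {"xyz":[0,0,0.0005],"yaw":0,"fingers":0.6}
    - {"xyz":[0,0,0.0005],"yaw":0,"fingers":0.6}
    - {"xyz":[0,0,0],"yaw":0,"fingers":0.6}
    - {"xyz":[0,0,0],"yaw":0,"fingers":0.6}

```text
t: 15.5
tool_pos: [533.2, -79.3, 48.6]
orientation: [[0.239, 0.971, -0.0], [0.971, -0.239, -0.0], [-0.0, -0.0, -1.0]]
contact_force: [0.8, -1.3, -0.8]
gripper_width: 45.7
```

Request:
carry_out:
  plan:
    - {"xyz":[0,0,0.0005],"yaw":0,"fingers":0.6}
    - {"xyz":[0,0,0],"yaw":0,"fingers":0.6}
    - {"xyz":[0,0,0],"yaw":0,"fingers":0.6}

```text
t: 15.8
tool_pos: [533.2, -79.3, 48.6]
orientation: [[0.239, 0.971, -0.0], [0.971, -0.239, -0.0], [-0.0, -0.0, -1.0]]
contact_force: [-2.1, 0.0, 5.8]
gripper_width: 46.1
```

Request:
carry_out:
  plan:
    - {"xyz":[0,0,0.0005],"yaw":0,"fingers":0.6}
    - {"xyz":[0,0,0],"yaw":0,"fingers":0.6}
    - {"xyz":[0,0,0],"yaw":0,"fingers":0.6}

```text
t: 16.1
tool_pos: [533.3, -79.3, 48.6]
orientation: [[0.239, 0.971, -0.0], [0.971, -0.239, -0.0], [-0.0, -0.0, -1.0]]
contact_force: [-4.3, 1.0, 8.1]
gripper_width: 46.1
```

It touches the floor at 48.6, where 48.7 was expected. Release and rise.

Request:
carry_out:
  plan:
    - {"xyz":[0,0,-0.0005],"yaw":0,"fingers":0.6}
    - {"xyz":[0,0,0],"yaw":0,"fingers":0.45}
    - {"xyz":[0,0,0],"yaw":0,"fingers":0.35}
    - {"xyz":[0,0,0],"yaw":0,"fingers":0.2}
    - {"xyz":[0,0,0],"yaw":0,"fingers":0.05}
    - {"xyz":[0,0,0],"yaw":0,"fingers":0}
    - {"xyz":[0,0,0],"yaw":0,"fingers":0}
    - {"xyz":[0,0,-0.01],"yaw":0,"fingers":0}
    - {"xyz":[0,0,-0.02],"yaw":0,"fingers":0}
    - {"xyz":[0,0,-0.03],"yaw":0,"fingers":0}

```text
t: 17.1
tool_pos: [531.7, -78.8, 107.7]
orientation: [[0.239, 0.971, -0.004], [0.971, -0.239, 0.001], [0.0, -0.004, -1.0]]
contact_force: [0.9, -0.1, 0.5]
gripper_width: 94.1
```

Request:
carry_out:
  plan:
    - {"xyz":[0,0,-0.04],"yaw":0,"fingers":0}
    - {"xyz":[0,0,-0.04],"yaw":0,"fingers":0}
    - {"xyz":[0,0,-0.03],"yaw":0,"fingers":0}
    - {"xyz":[0.03,0,0],"yaw":0,"fingers":0}
    - {"xyz":[0.04,0,0],"yaw":0,"fingers":0}
    - {"xyz":[0.04,0,0],"yaw":0,"fingers":0}
    - {"xyz":[0.04,0,0],"yaw":0,"fingers":0}
    - {"xyz":[0.04,0,0],"yaw":0,"fingers":0}
    - {"xyz":[0.03,0,0],"yaw":0,"fingers":0}
    - {"xyz":[0,0,0],"yaw":0,"fingers":0}

```text
t: 18.1
tool_pos: [586.3, 138.0, 218.9]
orientation: [[0.235, 0.972, 0.001], [0.972, -0.235, 0.001], [0.002, 0.001, -1.0]]
contact_force: [1.1, 0.2, -0.0]
gripper_width: 94.3
```

```bash
python3 - <<'E'
from h import *
a=viewer.read_camera("side");b=viewer.read_camera("top")
cv2.imwrite("pics/s7.png",a[:,:,::-1]);cv2.imwrite("pics/t7.png",b[:,:,::-1])
cv2.imwrite("pics/c7.png",np.hstack([cv2.resize(a[190:370,330:480,::-1],(400,480)),cv2.resize(b[150:246,340:420+60,::-1],(400,480*96*140//(96*140)))]))
for n,lo,hi in(("yel",(22,150,80),(32,255,255)),("red",(0,120,100),(8,255,255)),("blu",(100,120,80),(125,255,255))): print(n,face(b,(375,165,475,235),lo,hi,"top",91))
print(status.get_state()["t"])
E
```

```text
yel ((array([542.2, -59.2]), array([43.7, 15.7]), 4.354164123535156), array([415.3, 182.4]), array([424.9, 208.8]))
red ((array([531.5, -79.7]), array([47.9, 30.7]), -13.554443359375), array([421.6, 186.9]), array([444.9, 216.7]))
blu ((array([ 524.6, -111.6]), array([47.1, 29.7]), -13.664192199707031), array([441.1, 192.1]), array([463.8, 222.1]))
18.2
```

View pics/c7.png

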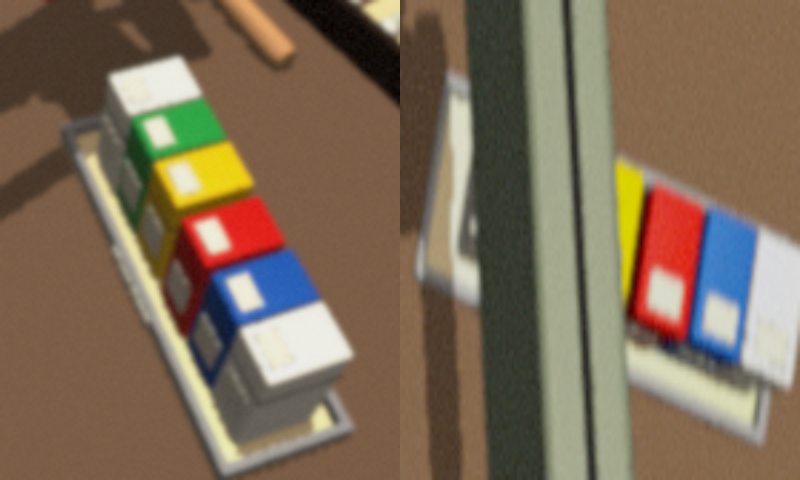

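Red stands upright between yellow and blue at −13.6°, against −13.7° for the row. Every box is standing and the gripper is clear.

```bash
python3 -c "
from plant import finish_job
print(finish_job())"
```

```text
the job is handed in; nothing more can be done
None
```

The red slide box is filed upright between yellow and blue, and I handed the job in at about 18 s of the 58 s allowed. I gripped blue and slid it, with its white neighbour, 37 mm along the tray. Then I picked up the middle-sized red box and lowered it into the gap. I let go only after feeling it touch the tray floor.

- **Floor contact:** it touched at TCP z 48.6 mm, against 48.7 mm expected, and I pressed with about 8 N at most before releasing.
- **Final pictures:** red sits at −13.6° and blue at −13.7°, with their tops 46–48 by 30–31 mm, which is the right size. All six boxes in the tray are standing and the arm is clear of them.
- **What disagreed:** the arm hid most of yellow in the last top view, so I checked yellow in the side view only. The two cameras differed by about 1.5 mm along the row, and rough readings by eye from the side view by up to 7 mm. I had left about 4 mm of clearance on each side of red, and nothing was seen to touch on the way in.

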